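Open the portion filler's feed valve and hold its plunger drawn to the second stop

TASK

The portion filler is to be got ready for the next batch of rice cakes. First open its feed valve: swing the handle on top of the valve block its full quarter turn, from across the feed pipe to in line with it and pointing away from the hopper, so that the barrel is not pulled against a shut valve; then squeeze the release button in the plunger's grip and, keeping it squeezed, draw the plunger straight out of the barrel, past the single-portion stop, until it is fully out against the second stop. Finish with the plunger still gripped and held out there (a spring pulls it back in if it is let go), with the valve left open and the rice cake under the spout, the steel bowl and the stamp left where they are.

Things in the scene. Friction and masses are not known exactly. Their poses are not given: they have to be found in the camera images.
- filler: Stainless bench portion filler, fixed. Origin on the table under its valve block. Own +y: along the barrel from valve block to plunger grip = pull-out direction; own +x: along the feed pipe to the hopper; z up. Base plate x -43..43, y -105..85 mm, top at 14. Valve block 46 x 44, top at 125. Clear barrel with end plates 58 x 56, y 22..125, axis 100 above the table.
- hopper_top (a point): Centre of the lid of the closed round hopper, 184 mm above the table, the filler's highest part; 110 mm across; at the filler's own x 150, y 0.
- spout_mouth (a point): Mouth of the down-turned spout (23 mm across), 56 mm above the table at the filler's own x 0, y -73; the spout's pipe lies below 110 mm.
- valve_axis (a point): Point on the vertical turning axis of the valve handle, at mid height of the handle, 161 mm above the table, straight over the filler's origin.
- valve_grip (a point): Middle of the valve handle's black sleeve, 65 mm from the turning axis: a level bar 56 mm long (35 to 91 mm from the axis), 15 wide, 20 high, centred on this point; nothing closer than 26 mm below it. This frame's y axis points from here to the turning axis.
- valve_handle (a joint): Angle, rad. 0 = shut: the handle points along the filler's own -y, across the feed pipe. 1.571 = open, at its stop: it points along own -x, in line with the pipe, away from the hopper. Clockwise from above as the value grows. Stays where it is left; about 2 N at the sleeve turn it.
- plunger_grip (a point): Centre of the plunger's black grip, 112 mm above the table, at filler x 0, y 166 when home: block 28 wide (own x), 36 long (own y), 46 high, with a flange 44 x 50, 6 thick, on its outer end (+y, 16 to 22 mm from here). From button face to the plain +x side it is 36.5 mm, 30.5 with the button in. Things up to 70 mm high (bowls, spoon) may stand under its path.
- button_face (a point): Centre of the release button's face, on the grip's own -x side (turned away from the hopper), 22.5 mm from the grip's centre line when out. Face 22 mm long (y), 24 high. The button carries a flat toothed tongue that runs from the grip's inner end, 16 to 20 mm above the grip's centre, through a small keeper bridge on the barrel's end plate (top at 144 mm).
- plunger (a joint): How far the plunger is drawn out, m: 0 home, 0.035 first stop, 0.070 second stop (end of travel). A tooth of the tongue catches the keeper at home and at 0.035 unless the button is kept pressed; pressed, it runs freely to 0.070. A return spring pulls it home, 4 N at home, 8 N at the second stop.
- release_button (a joint): How far the button is pressed into the grip, m: 0 out, 0.006 fully in; the tongue clears the keeper from about 0.005. Needs 5 N fully in; springs out when let go. A pinch of 15 N or more across the grip keeps it in.
- cake: Loose purple rice cake, 39 x 64 x 23 mm, on the filler's base plate under the spout. Origin at its underside. Must stay.
- bowl: Loose empty stainless bowl, 154 mm across, 50 mm high, on the table left of the filler. Origin at the centre of its underside. Must stay.
- stamp: Loose small grey plunger stamp with a round foot, 46 mm across, 43 mm high, on the table beyond the filler. Origin at the centre of its underside. Must stay.

How it is judged:
By the outcome, as a careful person would: the job done as asked, in the order asked, and still so for the second after the job is handed in, while the arm keeps its last pose, push and grip.
It also fails if it takes over 48 s, if anything falls off the work surface, if the arm or the gripper's body presses on something with over 40 N, if the wrist force passes 120 N, or if a joint passes its speed limit or range.

ROBOT

A 6-joint arm with a two-finger parallel gripper is mounted at the origin on a cart in front of the work surface, level with it; the furniture and walls round the work are solid. World frame = base frame: x ahead of the robot, y to its left, z up, the work surface at z = 0. Lengths are in mm, angles in degrees, forces in N, time in s.
With the tool pointing down it reaches from about 325 to 900 mm from the base axis. Payload 6.1 kg.
Tool frame: the origin (TCP) lies at the very end of the fingers, on their centre line; the grasp point (between the pads) lies 19 mm behind it; y points along the fingers, z is the direction in which the jaws open and shut, and the axes are right-handed (so a half turn about y gives the same grasp; the last joint's range is limited). The gripper opens to 85 mm and grips with 20 to 120 N. Pads are 22 mm wide; open, the fingers measure 114 mm over their backs; the gripper's body (76 mm by 85 mm) begins 54 mm behind the grasp point. The pads swing forward as they close: fully open they stand 13 mm farther back than shut.
Start: joints at [-72.428, 12.628, 87.462, -0, 79.91, -7.225], TCP at [262.126, -567.367, 231.3] pointing down, gripper open.
Joint ranges: [-170.65, 170.65], [-52.31, 119.04], [5.05, 147.46], [-71.25, 251.25], [11.57, 151.72], [-153.62, 153.62]. Speed limits (degrees/s): [147.25, 147.25, 172.46, 180, 180, 180].

INTERFACE

Orientations are given as a 3x3 rotation matrix whose columns are the frame's x, y, z axes.
In Python, from station import get_obs, read_camera, hand_in gives the robot as it stands.
- The arm moves only by the tool send_rows, never from a script. Its argument "plan" is a list of rows, each an object with "dp": the shift along the tool's x, y, z in mm, a list of three; "rotation": the turn, a rotation vector about the tool's x, y, z in rad, a list of three; "jaw": the opening in per cent of the stroke, from 0 (shut) to 100 (fully open). A call has 1 to 12 rows; each row is the pose to reach, as a shift and turn from the pose commanded when the call began, along the tool's axes at that moment; what a row does not reach only later rows make up. A row lasts 1/10 s, in which the tool goes at most 50 mm and 8.59 degrees, less where a joint would pass 70% of its speed; a pose out of reach is approached as far as the arm can. A call with a gripper value outside its range is refused whole. The fingers move at their own pace and stop on an object; the grip force is fixed at half the most. Time passes only in rows, so rows that repeat a pose let the fingers close. It gives the time, the measured TCP pose, the force and the opening at its end, in the units of the state.
- get_obs(): the state, without advancing time (a new reading comes with each control period).
- read_camera(name): name is "side" or "top"; returns a dict with "frame" (384x512x3 uint8, blue, green, red), "K" (3x3 intrinsics, pixels), "R" (3x3) and "t" (3): a world point X has camera coordinates R X + t. Camera axes: x right, y down, z forward; pixel columns grow to the right and rows downward; lengths in mm; the calibration is good to about 2 mm. A picture is of the moment at which its call begins. There is no depth.
- hand_in(): hands the job in, once; it reports no verdict.
The state is a dict: "t": time; "qpos": joint angles; "joint_vel": joint speeds; "tau": joint torques, N m; "ee_pos": TCP position; "eef_rot": TCP orientation; "contact_force": force on the tool from outside, world axes, zero at the start; "torque": the same for the moment, N m; "opening": finger opening in mm.
Only numpy, scipy, OpenCV 4.12 (cv2) and the standard library are available. Lean on these libraries where they do the work, as an engineer would, in place of code of your own. Each camera call takes 0.05 s, during which the arm holds its last target.

## Working session

There is one attempt and no reset: what is moved stays moved. The work goes in short steps, Python scripts to look and compute and a tool call to move; the robot and the scene stay as the last step left them, time stands still between calls to the robot, and variables do not carry over. Pictures are saved under pics/ and viewed, and the job is handed in when it is done.

Besides the shell and the picture viewer there is one more tool, called after "Request:" in YAML: its name, and indented under it one key for each argument. send_rows: Moves the arm, as the interface text tells. Its arguments: {"type":"object","properties":{"plan":{"type":"array"}},"required":["plan"]}

```bash
mkdir -p pics; ls; python3 - <<'E'
from station import *
import cv2,numpy as np
o=get_obs();print({k:np.round(v,3).tolist() for k,v in o.items()})
for n in("side","top"):
    c=read_camera(n);cv2.imwrite(f"pics/{n}0.png",c["frame"]);np.savez(f"{n}.npz",**{k:c[k] for k in("K","R","t")})
    print(n,np.round(c["K"],1).tolist(),np.round(c["R"],4).tolist(),np.round(c["t"],1), -c["R"].T@c["t"])
E
```

```text
pics
{'t': 0.0, 'qpos': [-72.428, 12.676, 87.526, 0.001, 79.911, -7.225], 'joint_vel': [-0.077, -0.007, 0.048, -0.042, -0.032, 0.041], 'tau': [0.002, -49.689, -38.94, -0.0, 0.011, 0.0], 'ee_pos': [261.948, -566.784, 230.188], 'eef_rot': [[-0.908, -0.001, 0.419], [-0.419, 0.002, -0.908], [-0.0, -1.0, -0.002]], 'contact_force': [0.33, 0.349, 0.4], 'torque': [-0.006, 0.008, -0.017], 'opening': 85.844}
side [[368.7, 0.0, 256.7], [0.0, 368.7, 195.2], [0.0, 0.0, 1.0]] [[-0.8685, -0.4955, 0.008], [-0.3179, 0.5447, -0.7761], [0.3802, -0.6766, -0.6306]] [453.9 309.  707.1] [223.54477754 535.04103086 682.09586291]
top [[457.0, 0.0, 250.3], [0.0, 457.0, 189.2], [0.0, 0.0, 1.0]] [[-0.023, -0.9994, -0.0254], [-0.9991, 0.0239, -0.0355], [0.0361, 0.0246, -0.999]] [ -13.3  550.3 1170.3] [ 507.27192114  -55.27973706 1188.34362744]
```

View pics/side0.png

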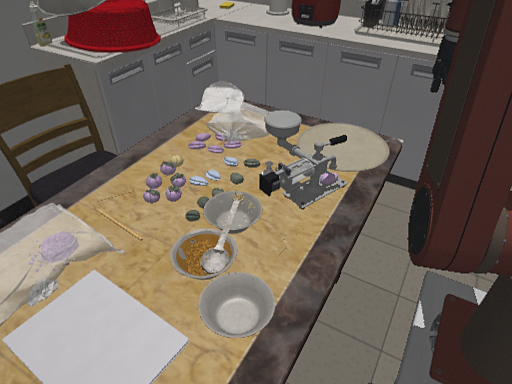

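View pics/top0.png

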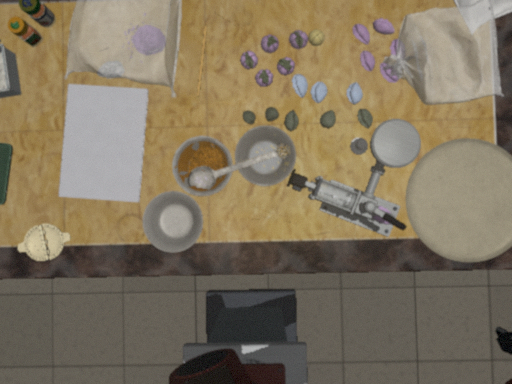

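```bash
python3 - <<'E'
import cv2
a=cv2.imread("pics/top0.png")[110:240,270:430];cv2.imwrite("pics/topz.png",cv2.resize(a,None,fx=5,fy=4.6154,interpolation=cv2.INTER_CUBIC)[:600] if 0 else cv2.resize(a,(736,598),interpolation=cv2.INTER_CUBIC))
a=cv2.imread("pics/side0.png")[100:220,250:400];cv2.imwrite("pics/sidez.png",cv2.resize(a,(750,600),interpolation=cv2.INTER_CUBIC))
E
```

```text
(no output)
```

View pics/topz.png

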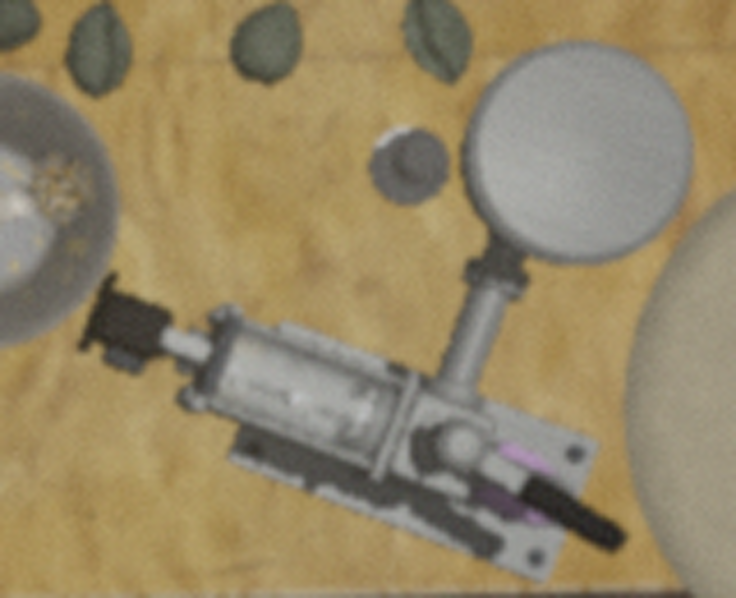

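View pics/sidez.png

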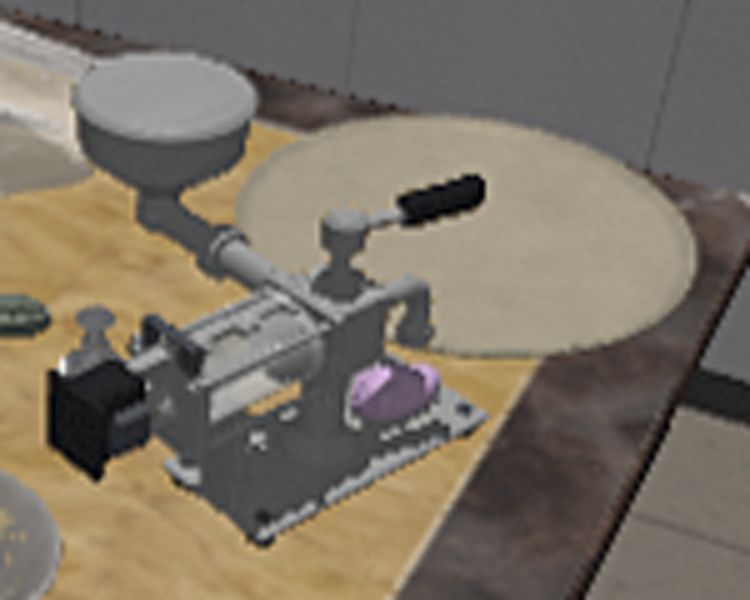

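```bash
cat > h.py <<'E'
import numpy as np,cv2
from scipy.optimize import least_squares
C={n:dict(np.load(n+".npz")) for n in("side","top")}
def proj(n,X):
    c=C[n];p=c["K"]@(c["R"]@X+c["t"]);return p[:2]/p[2]
def world(p,L):
    x,y,a=p;L=np.array(L,float);c,s=np.cos(a),np.sin(a)
    return np.array([x+c*L[0]-s*L[1],y+s*L[0]+c*L[1],L[2]])
E
cat > fit.py <<'E'
from h import *
z=lambda u,v,s,o:np.array([(u+.5)/s-.5+o[0],(v+.5)/s-.5+o[1]])
T=lambda u,v:z(u,v,4.6,(270,110));S=lambda u,v:z(u,v,5,(250,100))
obs=[("top",(150,0,184),T(578,152)),("top",(0,-65,171),T(576,511)),("top",(43,-105,14),T(597,438)),("top",(-43,-105,14),T(545,582)),("top",(-43,85,14),T(232,455)),
("side",(150,0,184),S(165,97)),("side",(0,-65,161),S(442,199)),("side",(-43,-105,14),S(486,413)),("side",(-43,85,14),S(262,537)),("top",(0,0,180),T(461,443)),("top",(0,185,112),T(97,313))]
f=lambda p:np.concatenate([proj(n,world(p,L))-q for n,L,q in obs])
r=least_squares(f,[400,-250,0.0],x_scale=[100,100,1],loss="soft_l1")
best=r
for a in np.linspace(-3,3,7):
    r=least_squares(f,[400,-250,a],x_scale=[100,100,1],loss="soft_l1")
    if r.cost<best.cost:best=r
p=best.x;print(p,np.degrees(p[2]));
for (n,L,q),e in zip(obs,f(p).reshape(-1,2)):print(n,L,np.round(q,1),np.round(e,2))
for k,L in dict(valve=(0,0,161),vgrip=(0,-65,161),vopen=(-65,0,161),grip=(0,166,112),gout=(0,236,112),hop=(150,0,184)).items():print(k,np.round(world(p,L),1))
np.save("p.npy",p)
E
python3 fit.py
```

```text
[ 4.99958394e+02 -2.92722663e+02 -3.96685820e-01] -22.72842328927459
top (150, 0, 184) [395.3 142.7] [ 0.12 -0.15]
top (0, -65, 171) [394.8 220.7] [ 2.31 -3.62]
top (43, -105, 14) [399.4 204.8] [0.35 0.7 ]
top (-43, -105, 14) [388.1 236.1] [-0.42  0.9 ]
top (-43, 85, 14) [320.  208.5] [-2.32  1.19]
side (150, 0, 184) [282.6 119. ] [-0.19 -2.21]
side (0, -65, 161) [338.  139.4] [-3.06 -1.42]
side (-43, -105, 14) [346.8 182.2] [0.96 0.21]
side (-43, 85, 14) [302. 207.] [-0.6   0.35]
top (0, 0, 180) [369.8 205.9] [0.56 0.4 ]
top (0, 185, 112) [290.7 177.7] [-1.05 -0.1 ]
valve [ 500.  -292.7  161. ]
vgrip [ 474.8 -352.7  161. ]
vopen [ 440.  -267.6  161. ]
grip [ 564.1 -139.6  112. ]
gout [591.1 -75.  112. ]
hop [ 638.3 -350.7  184. ]
```

```bash
cat > ov.py <<'E'
from h import *
import sys
p=np.load("p.npy")
def box(x0,x1,y0,y1,z0,z1):
    P=[(x,y,z) for z in(z0,z1) for x,y in((x0,y0),(x1,y0),(x1,y1),(x0,y1))]
    return [(P[i],P[j]) for i,j in((0,1),(1,2),(2,3),(3,0),(4,5),(5,6),(6,7),(7,4),(0,4),(1,5),(2,6),(3,7))]
def overlay(img,n,crop,s,out,th=0.,d=0.,wire=True):
    x0,y0,x1,y1=crop
    im=cv2.resize(img[y0:y1,x0:x1],None,fx=s,fy=s,interpolation=cv2.INTER_CUBIC)
    E=[]
    if wire:
        E+=[(e,(0,0,255)) for e in box(-43,43,-105,85,14,14)[:4]]
        E+=[(e,(0,255,0)) for e in box(-14,14,148+d,184+d,89,135)]
        E+=[(e,(255,255,0)) for e in box(-22,22,182+d,188+d,87,137)]
        E+=[(e,(255,0,0)) for e in box(-29,29,22,125,72,128)]
        R=np.array([[np.cos(th),np.sin(th),0],[-np.sin(th),np.cos(th),0],[0,0,1]])
        E+=[((R@a,R@b),(0,255,255)) for a,b in box(-7.5,7.5,-91,-35,151,171)]
        q=np.linspace(0,2*np.pi,25);c=[(150+55*np.cos(t),55*np.sin(t),184) for t in q]
        E+=[((a,b),(255,0,255)) for a,b in zip(c,c[1:])]
    for (a,b),col in E:
        A,B=[(proj(n,world(p,v))-[x0,y0]+.5)*s-.5 for v in(a,b)]
        cv2.line(im,tuple(np.round(A).astype(int).tolist()),tuple(np.round(B).astype(int).tolist()),col,1)
    cv2.imwrite(out,im)
if __name__=="__main__":
    th=float(sys.argv[1])
    overlay(cv2.imread("pics/top0.png"),"top",(270,110,430,240),4.6,"pics/ovt%s.png"%sys.argv[2],th)
    overlay(cv2.imread("pics/side0.png"),"side",(250,100,400,220),5,"pics/ovs%s.png"%sys.argv[2],th)
E
sed -i 's/r=least_squares(f,\[400,-250,0.0\].*/f0=f;W=None/' fit.py
python3 - <<'E'
s=open("fit.py").read()
s=s[:s.index("f=lambda")]+'''
def hl(L,th):
    c,s=np.cos(th),np.sin(th);return (c*L[0]+s*L[1],-s*L[0]+c*L[1],L[2])
f=lambda p:np.concatenate([proj(n,world(p[:3],hl(L,p[3]) if L[:2]==(0,-65) else L))-q for n,L,q in obs])
r=least_squares(f,[500,-290,-.4,0.],x_scale=[100,100,1,1],loss="soft_l1");p=r.x;print(p,np.degrees(p[2:]))
for (n,L,q),e in zip(obs,f(p).reshape(-1,2)):print(n,L,np.round(q,1),np.round(e,2))
np.save("p.npy",p[:3])
'''
open("fit.py","w").write(s)
E
python3 fit.py; python3 ov.py 0.1 a
```

```text
[ 5.00846329e+02 -2.93387071e+02 -3.92067405e-01  1.75783017e-01] [-22.46380761  10.07162501]
top (150, 0, 184) [395.3 142.7] [ 0.11 -0.67]
top (0, -65, 171) [394.8 220.7] [0.39 0.49]
top (43, -105, 14) [399.4 204.8] [0.6  0.14]
top (-43, -105, 14) [388.1 236.1] [-0.03  0.4 ]
top (-43, 85, 14) [320.  208.5] [-2.05  1.01]
side (150, 0, 184) [282.6 119. ] [-0.54 -2.3 ]
side (0, -65, 161) [338.  139.4] [-0.55  0.13]
side (-43, -105, 14) [346.8 182.2] [ 0.67 -0.09]
side (-43, 85, 14) [302. 207.] [-0.64  0.16]
top (0, 0, 180) [369.8 205.9] [ 0.85 -0.01]
top (0, 185, 112) [290.7 177.7] [-0.91 -0.14]
```

```bash
python3 ov.py 0.176 a
```

```text
(no output)
```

View pics/ovta.png

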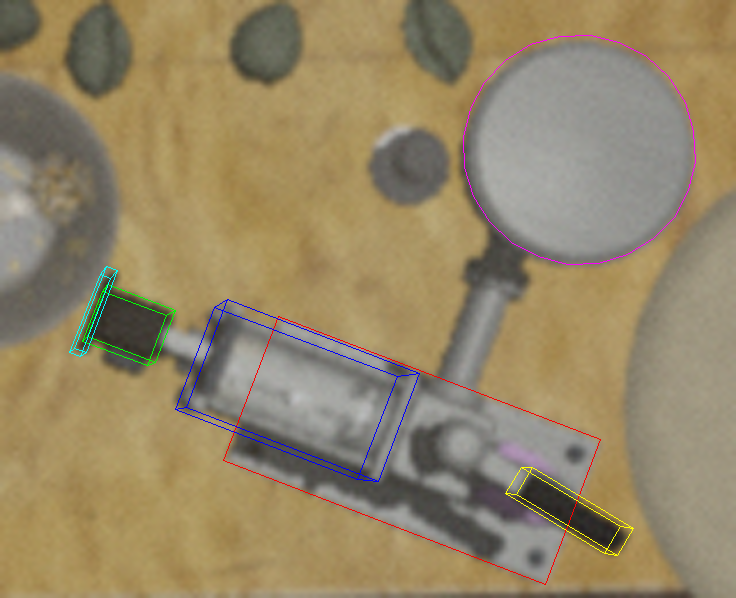

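View pics/ovsa.png

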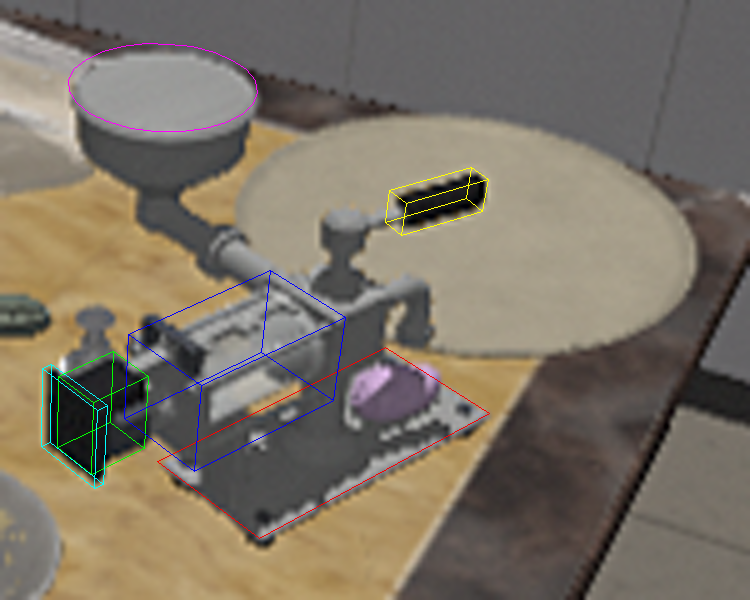

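```bash
cat >> fit.py <<'E'
print("----")
obs=[o for o in obs if o[1][:2]!=(0,185)]
obs+=[("top",(22,185,137),T(112,276)),("top",(-22,185,137),T(82,350)),("side",(22,188,137),S(48,370)),("side",(-22,188,137),S(104,402)),("side",(-22,188,87),S(101,481)),("side",(22,188,87),S(48,437)),
("top",(0,148,120),T(165,334)),("side",(0,0,180),S(345,213)),("top",(-29,125,128),T(184,408)),("top",(29,125,128),T(232,310)),("side",(-43,85,14),S(262,540))]
f=lambda p:np.concatenate([proj(n,world(p[:3],hl(L,p[3]) if L[:2]==(0,-65) else L))+(p[4:6] if n=="top" else p[6:8])-q for n,L,q in obs])
g=lambda p:np.concatenate([f(p),p[4:]/1.0])
r=least_squares(g,list(p)+[0]*4,x_scale=[100,100,1,1,1,1,1,1],loss="soft_l1");p=r.x;print(p,np.degrees(p[2:4]))
for (n,L,q),e in zip(obs,f(p).reshape(-1,2)):print(n,L,np.round(q,1),np.round(e,2))
np.save("p.npy",p[:3])
for k,L in dict(valve=(0,0,161),vgrip=hl((0,-65,161),p[3]),vopen=(-65,0,161),grip=(0,166,112),gout=(0,236,112),hop=(150,0,184)).items():print(k,np.round(world(p[:3],L),1))
E
python3 fit.py|sed -n '/----/,$p'
```

```text
----
[ 5.00286883e+02 -2.94848649e+02 -3.89101177e-01  1.72375200e-01
 -4.46504748e-01 -1.87421639e-01  2.19486473e-01  1.54641177e-01] [-22.29385524   9.87637148]
top (150, 0, 184) [395.3 142.7] [ 0.16 -0.7 ]
top (0, -65, 171) [394.8 220.7] [0.72 0.38]
top (43, -105, 14) [399.4 204.8] [0.73 0.03]
top (-43, -105, 14) [388.1 236.1] [0.2  0.32]
top (-43, 85, 14) [320.  208.5] [-1.9   1.14]
side (150, 0, 184) [282.6 119. ] [-0.04 -2.26]
side (0, -65, 161) [338.  139.4] [-0.05  0.04]
side (-43, -105, 14) [346.8 182.2] [ 1.18 -0.2 ]
side (-43, 85, 14) [302. 207.] [0.08 0.11]
top (0, 0, 180) [369.8 205.9] [1.08 0.04]
top (22, 185, 137) [294.  169.6] [ 0.   -1.42]
top (-22, 185, 137) [287.4 185.7] [-0.28  0.34]
side (22, 188, 137) [259.2 173.6] [-0.36 -0.35]
side (-22, 188, 137) [270.4 180. ] [-0.49  1.56]
side (-22, 188, 87) [269.8 195.8] [-0.48  1.47]
side (22, 188, 87) [259.2 187. ] [-0.58  1.8 ]
top (0, 148, 120) [305.5 182.2] [-0.53  0.98]
side (0, 0, 180) [318.6 142.2] [ 0.89 -3.23]
top (-29, 125, 128) [309.6 198.3] [ 0.54 -0.03]
top (29, 125, 128) [320. 177.] [-1.01 -2.11]
side (-43, 85, 14) [302.  207.6] [ 0.08 -0.49]
valve [ 500.3 -294.8  161. ]
vgrip [ 465.7 -349.9  161. ]
vopen [ 440.1 -270.2  161. ]
grip [ 563.3 -141.3  112. ]
gout [589.8 -76.5 112. ]
hop [ 639.1 -351.8  184. ]
```

```bash
cat > bk.py <<'E'
import numpy as np,json,sys,os
# commanded pose x,y,z,a(deg)
F="cmd.json"
def load(): return json.load(open(F)) if os.path.exists(F) else [262.126,-567.367,231.3,-65.2]
def to(goal,c=None):
    c=c or load();s,k=np.sin(np.radians(c[3])),np.cos(np.radians(c[3]));d=np.array(goal[:3])-c[:3]
    return np.round([d[0]*s-d[1]*k,-d[2],d[0]*k+d[1]*s],1).tolist(),round(-np.radians(goal[3]-c[3]),4)
def did(dp,ry):
    c=load();s,k=np.sin(np.radians(c[3])),np.cos(np.radians(c[3]))
    c=[c[0]+dp[0]*s+dp[2]*k,c[1]-dp[0]*k+dp[2]*s,c[2]-dp[1],c[3]-np.degrees(ry)]
    json.dump(c,open(F,"w"));print("cmd",np.round(c,2))
E
python3 -c "
from bk import *
print(to([467,-349,225,-32]))"
```

```text
([-277.6, 6.3, -112.3], np.float64(-0.5794))
```

Request:
send_rows:
  plan:
    - {"dp":[-46,1,-18.7],"rotation":[0,-0.096,0],"jaw":45}
    - {"dp":[-92,2,-37.3],"rotation":[0,-0.192,0],"jaw":45}
    - {"dp":[-138,3,-56],"rotation":[0,-0.288,0],"jaw":45}
    - {"dp":[-184,4,-74.7],"rotation":[0,-0.384,0],"jaw":45}
    - {"dp":[-230,5,-93.3],"rotation":[0,-0.48,0],"jaw":45}
    - {"dp":[-276,6,-112],"rotation":[0,-0.576,0],"jaw":45}
    - {"dp":[-276,6,-112],"rotation":[0,-0.576,0],"jaw":45}
    - {"dp":[-276,6,-112],"rotation":[0,-0.576,0],"jaw":45}
    - {"dp":[-276,6,-112],"rotation":[0,-0.576,0],"jaw":45}

```text
t: 1.0
ee_pos: [465.1, -350.5, 225.0]
eef_rot: [[-0.534, -0.001, 0.846], [-0.846, 0.0, -0.534], [0.0, -1.0, -0.001]]
contact_force: [0.2, -0.1, -0.1]
opening: 38.3
```

```bash
cat > look.py <<'E'
import sys,cv2,numpy as np
from station import *
from ov import overlay
tag=sys.argv[1];th=float(sys.argv[2]) if len(sys.argv)>2 else 0;d=float(sys.argv[3]) if len(sys.argv)>3 else 0
w=len(sys.argv)<=4
o=get_obs();print(round(o["t"],2),"pos",np.round(o["ee_pos"],1),"z",np.round(o["eef_rot"][:,2],3),"F",np.round(o["contact_force"],1),"op",round(float(o["opening"]),1),"q",np.round(o["qpos"],1))
t=read_camera("top")["frame"];s=read_camera("side")["frame"]
overlay(t,"top",(270,110,430,240),3,"pics/a.png",th,d,w);overlay(s,"side",(240,90,390,220),3,"pics/b.png",th,d,w)
a=cv2.imread("pics/a.png");b=cv2.imread("pics/b.png")
h=max(a.shape[0],b.shape[0]);im=np.zeros((h,a.shape[1]+b.shape[1],3),np.uint8);im[:a.shape[0],:a.shape[1]]=a;im[:b.shape[0],a.shape[1]:]=b
cv2.imwrite(f"pics/{tag}.png",cv2.resize(im,None,fx=800/im.shape[1],fy=800/im.shape[1]) if im.shape[1]>800 else im)
E
python3 -c "
from bk import *
did([-276,6,-112],-.576)"; python3 look.py l1 0.172
```

```text
cmd [ 465.69 -349.93  225.3   -32.2 ]
1.0 pos [ 465.1 -350.5  225. ] z [ 0.846 -0.534 -0.001] F [ 0.2 -0.1 -0.1] op 38.3 q [-44.7   7.1  94.4  -0.   78.5 -12.5]
```

View pics/l1.png

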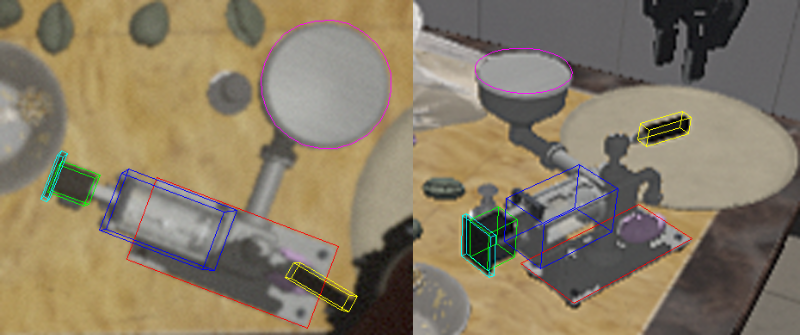

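Request:
send_rows:
  plan:
    - {"dp":[0,20,0],"rotation":[0,0,0],"jaw":45}
    - {"dp":[0,40,0],"rotation":[0,0,0],"jaw":45}
    - {"dp":[0,55,0],"rotation":[0,0,0],"jaw":45}
    - {"dp":[0,70,0],"rotation":[0,0,0],"jaw":45}
    - {"dp":[0,84,0],"rotation":[0,0,0],"jaw":45}
    - {"dp":[0,84,0],"rotation":[0,0,0],"jaw":45}
    - {"dp":[0,84,0],"rotation":[0,0,0],"jaw":45}

```text
t: 1.8
ee_pos: [465.7, -350.0, 141.2]
eef_rot: [[-0.533, -0.0, 0.846], [-0.846, 0.0, -0.533], [-0.0, -1.0, -0.0]]
contact_force: [0.8, -0.3, -0.1]
opening: 38.8
```

```bash

python3 -c "
from bk import *
did([0,84,0],0)"; python3 look.py l2 0.172 0 n
```

```text
cmd [ 465.69 -349.93  141.3   -32.2 ]
1.8 pos [ 465.7 -350.   141.2] z [ 0.846 -0.533 -0.   ] F [ 0.8 -0.3 -0.1] op 38.8 q [-44.7  11.5  98.8   0.   69.7 -12.5]
```

View pics/l2.png

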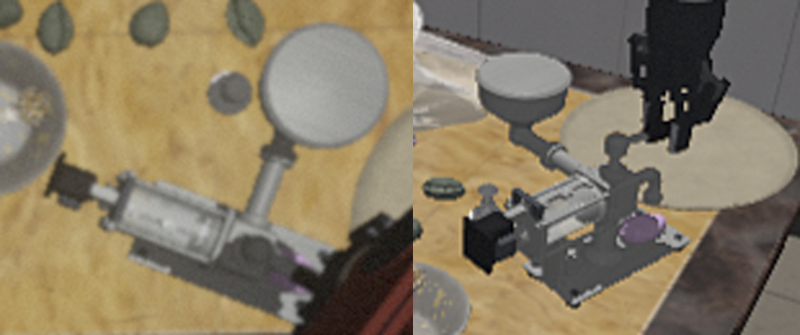

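Request:
send_rows:
  plan:
    - {"dp":[0,0,0],"rotation":[0,0,0],"jaw":26}
    - {"dp":[0,0,0],"rotation":[0,0,0],"jaw":26}
    - {"dp":[-0.4,0,-6.8],"rotation":[0,0.105,0],"jaw":26}
    - {"dp":[-1.4,0,-13.5],"rotation":[0,0.209,0],"jaw":26}
    - {"dp":[-3.2,0,-20.1],"rotation":[0,0.314,0],"jaw":26}
    - {"dp":[-5.6,0,-26.4],"rotation":[0,0.419,0],"jaw":26}
    - {"dp":[-8.7,0,-32.5],"rotation":[0,0.524,0],"jaw":26}
    - {"dp":[-12.4,0,-38.2],"rotation":[0,0.628,0],"jaw":26}
    - {"dp":[-16.7,0,-43.5],"rotation":[0,0.733,0],"jaw":26}
    - {"dp":[-21.5,0,-48.3],"rotation":[0,0.838,0],"jaw":26}
    - {"dp":[-26.8,0,-52.6],"rotation":[0,0.942,0],"jaw":26}
    - {"dp":[-32.5,0,-56.3],"rotation":[0,1.047,0],"jaw":26}

```text
t: 3.1
ee_pos: [435.3, -292.9, 142.0]
eef_rot: [[-0.999, 0.0, -0.043], [0.043, -0.002, -0.999], [-0.0, -1.0, 0.002]]
contact_force: [-1.3, -1.3, -0.3]
opening: 22.2
```

```bash

python3 -c "
from bk import *
did([-32.5,0,-56.3],1.047)"; python3 look.py l3 1.2 0 n
```

```text
cmd [ 435.37 -292.43  141.3   -92.19]
3.1 pos [ 435.3 -292.9  142. ] z [-0.043 -0.999  0.002] F [-1.3 -1.3 -0.3] op 22.2 q [-4.250e+01  3.700e+00  1.074e+02 -1.000e-01  6.880e+01  4.990e+01]
```

View pics/l3.png

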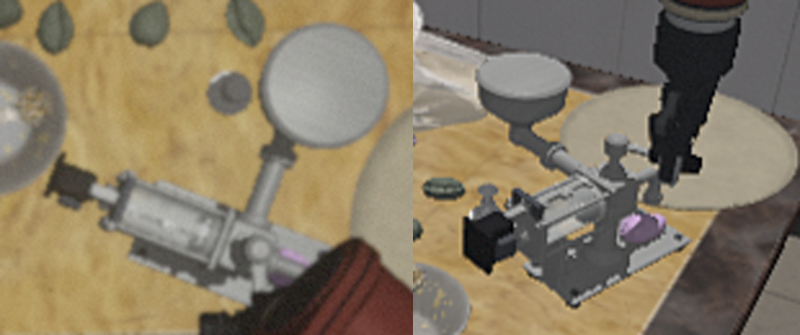

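Request:
send_rows:
  plan:
    - {"dp":[-0.2,0,-5.7],"rotation":[0,0.087,0],"jaw":26}
    - {"dp":[-1,0,-11.3],"rotation":[0,0.175,0],"jaw":26}
    - {"dp":[-2.2,0,-16.8],"rotation":[0,0.262,0],"jaw":26}
    - {"dp":[-3.9,0,-22.2],"rotation":[0,0.349,0],"jaw":26}
    - {"dp":[-5.2,0,-25.4],"rotation":[0,0.401,0],"jaw":26}
    - {"dp":[-5.2,0,-25.4],"rotation":[0,0.401,0],"jaw":26}

```text
t: 3.8
ee_pos: [441.8, -267.3, 141.6]
eef_rot: [[-0.906, 0.0, -0.423], [0.423, -0.0, -0.906], [-0.0, -1.0, 0.0]]
contact_force: [0.7, -0.5, 0.2]
opening: 22.0
```

```bash

python3 -c "
from bk import *
did([-5.2,0,-25.4],.401)"; python3 look.py l4 1.571 0
```

```text
cmd [ 441.53 -267.24  141.3  -115.16]
3.8 pos [ 441.8 -267.3  141.6] z [-0.423 -0.906  0.   ] F [ 0.7 -0.5  0.2] op 22.0 q [-39.9   2.6 108.6   0.   68.8  75.1]
```

View pics/l4.png

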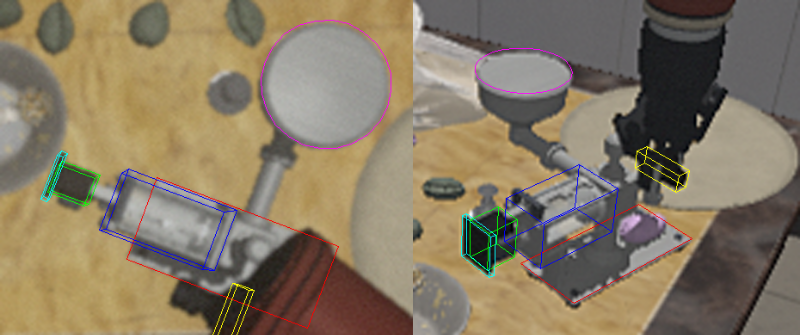

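Request:
send_rows:
  plan:
    - {"dp":[0,0,-2.3],"rotation":[0,0.035,0],"jaw":26}
    - {"dp":[-0.2,0,-4.5],"rotation":[0,0.07,0],"jaw":26}
    - {"dp":[-0.2,0,-4.5],"rotation":[0,0.07,0],"jaw":26}
    - {"dp":[-0.2,0,-4.5],"rotation":[0,0.07,0],"jaw":26}

```text
t: 4.3
ee_pos: [442.5, -267.3, 141.5]
eef_rot: [[-0.874, -0.002, -0.486], [0.486, -0.007, -0.874], [-0.002, -1.0, 0.007]]
contact_force: [-5.4, -14.8, -3.6]
opening: 22.6
```

```bash

python3 -c "
from bk import *
did([-.2,0,-4.5],.07)"
```

```text
cmd [ 443.63 -263.26  141.3  -119.17]
```

Request:
send_rows:
  plan:
    - {"dp":[0,0,6],"rotation":[0,0,0],"jaw":30}
    - {"dp":[0,0,6],"rotation":[0,0,0],"jaw":40}
    - {"dp":[0,0,6],"rotation":[0,0,0],"jaw":45}
    - {"dp":[0,0,6],"rotation":[0,0,0],"jaw":45}
    - {"dp":[0,-15,6],"rotation":[0,0,0],"jaw":45}
    - {"dp":[0,-35,6],"rotation":[0,0,0],"jaw":45}
    - {"dp":[0,-65,6],"rotation":[0,0,0],"jaw":60}
    - {"dp":[0,-100,6],"rotation":[0,0,0],"jaw":85}
    - {"dp":[0,-100,6],"rotation":[0,0,0],"jaw":85}

```text
t: 5.2
ee_pos: [443.4, -270.3, 248.5]
eef_rot: [[-0.873, 0.008, -0.487], [0.487, -0.007, -0.874], [-0.011, -1.0, 0.002]]
contact_force: [1.5, -0.8, 0.5]
opening: 72.3
```

```bash

python3 -c "
from bk import *
did([0,-100,6],0)
p=np.load('p.npy');g=-202.3+180
from h import world
w=world(p,(-3,166,0));print(w,to([w[0],w[1],241.3,-22.3-180]),to([w[0],w[1],241.3,-22.3]))"
```

```text
cmd [ 440.7  -268.49  241.3  -119.17]
[ 560.48438257 -140.11901074    0.        ] ([-42.0, -0.0, -170.5], np.float64(1.4508)) ([-42.0, -0.0, -170.5], np.float64(-1.6907))
```

```bash

python3 -c "
from bk import *
from h import world
p=np.load('p.npy')
w=world(p,(-1.25,166,0));print(w,to([w[0],w[1],221.3,-22.3]))"
python3 look.py l5 1.571 0
```

```text
[ 562.10357079 -140.78288537    0.        ] ([-43.7, 20.0, -170.7], np.float64(-1.6907))
5.2 pos [ 443.4 -270.3  248.5] z [-0.487 -0.874  0.002] F [ 1.5 -0.8  0.5] op 72.3 q [-40.1  -3.1 102.4   0.   80.1  79.1]
```

View pics/l5.png

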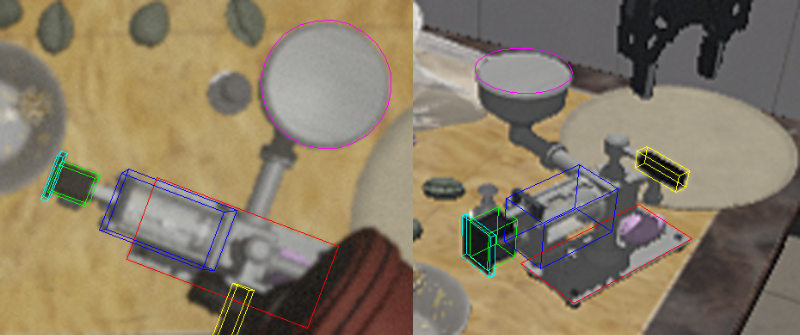

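Request:
send_rows:
  plan:
    - {"dp":[-3.6,0,-14.2],"rotation":[0,-0.141,0],"jaw":85}
    - {"dp":[-7.3,0,-28.4],"rotation":[0,-0.282,0],"jaw":85}
    - {"dp":[-10.9,0,-42.7],"rotation":[0,-0.423,0],"jaw":85}
    - {"dp":[-14.6,0,-56.9],"rotation":[0,-0.564,0],"jaw":85}
    - {"dp":[-18.2,0,-71.1],"rotation":[0,-0.705,0],"jaw":85}
    - {"dp":[-21.9,0,-85.3],"rotation":[0,-0.845,0],"jaw":85}
    - {"dp":[-25.5,0,-99.6],"rotation":[0,-0.986,0],"jaw":85}
    - {"dp":[-29.1,0,-113.8],"rotation":[0,-1.127,0],"jaw":85}
    - {"dp":[-32.8,0,-128],"rotation":[0,-1.268,0],"jaw":85}
    - {"dp":[-36.4,0,-142.2],"rotation":[0,-1.409,0],"jaw":85}
    - {"dp":[-40,0,-156.5],"rotation":[0,-1.55,0],"jaw":85}
    - {"dp":[-43.7,0,-170.7],"rotation":[0,-1.691,0],"jaw":85}

```text
t: 6.5
ee_pos: [561.6, -139.8, 239.7]
eef_rot: [[-0.374, -0.003, 0.928], [-0.928, 0.001, -0.374], [-0.0, -1.0, -0.003]]
contact_force: [-0.4, 0.3, -0.5]
opening: 72.2
```

Request:
send_rows:
  plan:
    - {"dp":[0,10,0],"rotation":[0,0,0],"jaw":85}
    - {"dp":[0,30,0],"rotation":[0,0,0],"jaw":85}
    - {"dp":[0,50,0],"rotation":[0,0,0],"jaw":85}
    - {"dp":[0,70,0],"rotation":[0,0,0],"jaw":85}
    - {"dp":[0,80,0],"rotation":[0,0,0],"jaw":85}
    - {"dp":[0,80,0],"rotation":[0,0,0],"jaw":85}
    - {"dp":[0,80,0],"rotation":[0,0,0],"jaw":85}

```text
t: 7.2
ee_pos: [561.9, -141.0, 161.4]
eef_rot: [[-0.381, -0.0, 0.925], [-0.925, 0.0, -0.381], [0.0, -1.0, -0.0]]
contact_force: [-0.2, 0.5, 0.6]
opening: 73.2
```

```bash

python3 -c "
from bk import *
did([-43.7,0,-170.7],-1.691);did([0,80,0],0)"
python3 look.py l6 1.571 0
```

```text
cmd [ 562.07 -140.75  241.3   -22.29]
cmd [ 562.07 -140.75  161.3   -22.29]
7.2 pos [ 561.9 -141.   161.4] z [ 0.925 -0.381 -0.   ] F [-0.2  0.5  0.6] op 73.2 q [-21.9   9.8  98.4  -0.   71.8   0.5]
```

View pics/l6.png

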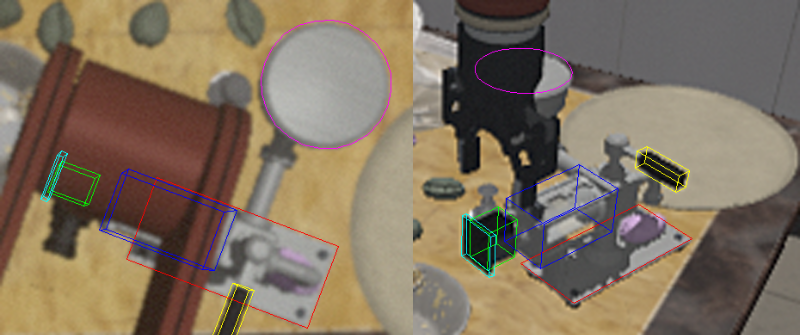

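```bash
python3 - <<'E'
from station import *
from h import *
a=read_camera("top")["frame"];b=read_camera("side")["frame"]
cv2.imwrite("pics/z1.png",cv2.resize(a[160:270,330:430],None,fx=5,fy=5,interpolation=cv2.INTER_CUBIC))
cv2.imwrite("pics/z2.png",cv2.resize(b[100:220,240:390],None,fx=5,fy=5,interpolation=cv2.INTER_CUBIC))
print((proj("side",np.array([562,-141,161.]))-[240,100])*5)
E
```

```text
[157.85183355 331.98039747]
```

View pics/z1.png

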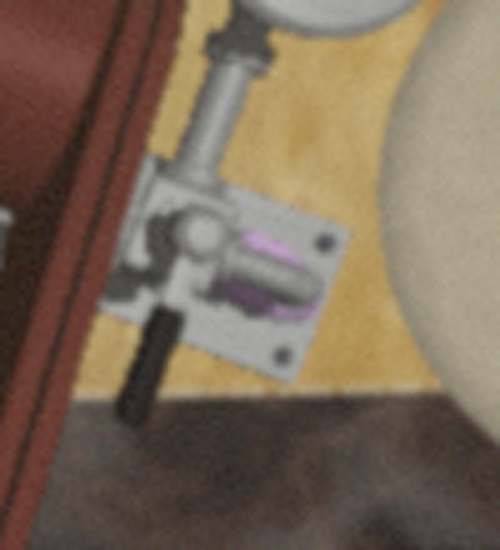

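View pics/z2.png

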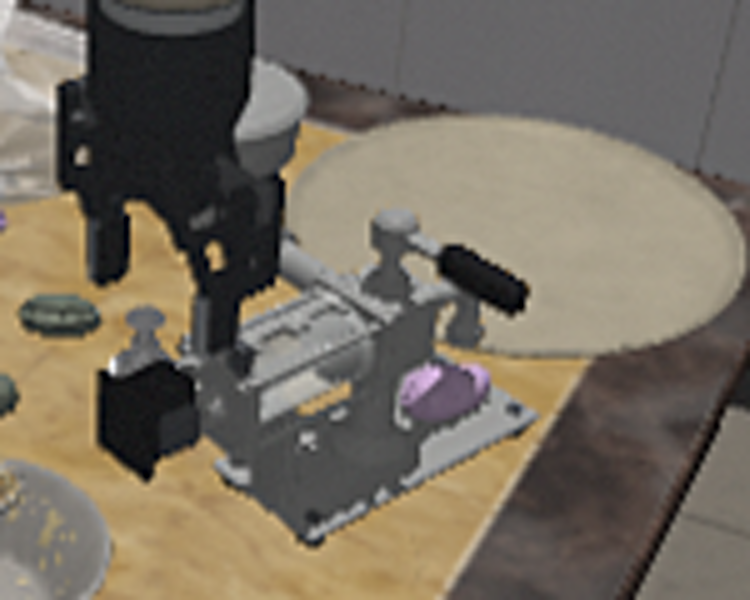

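Request:
send_rows:
  plan:
    - {"dp":[0,15,0],"rotation":[0,0,0],"jaw":85}
    - {"dp":[0,30,0],"rotation":[0,0,0],"jaw":85}
    - {"dp":[0,45,0],"rotation":[0,0,0],"jaw":85}
    - {"dp":[0,60,0],"rotation":[0,0,0],"jaw":85}
    - {"dp":[0,71,0],"rotation":[0,0,0],"jaw":85}
    - {"dp":[0,71,0],"rotation":[0,0,0],"jaw":85}
    - {"dp":[0,71,0],"rotation":[0,0,0],"jaw":60}

```text
t: 8.1
ee_pos: [562.0, -140.7, 90.0]
eef_rot: [[-0.379, -0.001, 0.925], [-0.925, 0.0, -0.379], [0.0, -1.0, -0.001]]
contact_force: [0.5, -0.2, 1.0]
opening: 59.5
```

```bash

python3 -c "
from bk import *
did([0,71,0],0)"
python3 - <<'E'
from station import *
from h import *
b=read_camera("side")["frame"]
cv2.imwrite("pics/z3.png",cv2.resize(b[100:220,240:390],None,fx=5,fy=5,interpolation=cv2.INTER_CUBIC))
E
```

```text
cmd [ 562.07 -140.75   90.3   -22.29]
```

View pics/z3.png

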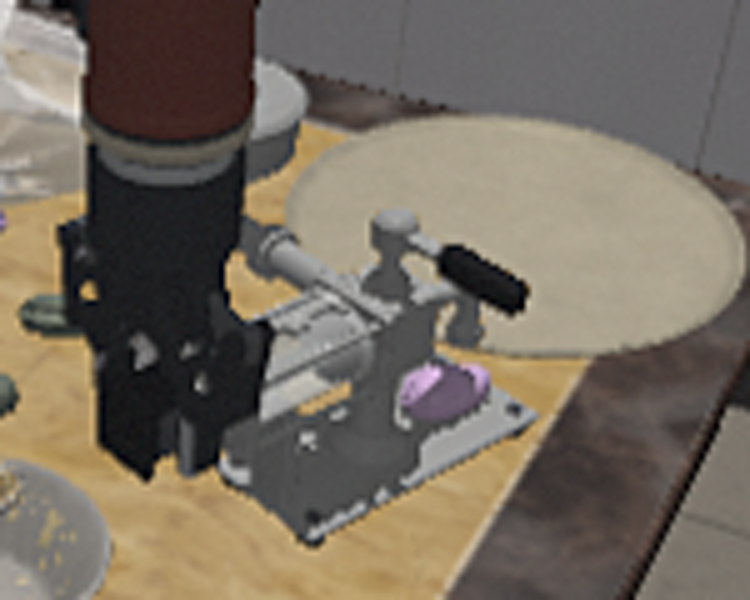

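Request:
send_rows:
  plan:
    - {"dp":[0,0,0],"rotation":[0,0,0],"jaw":50}
    - {"dp":[0,0,0],"rotation":[0,0,0],"jaw":45}
    - {"dp":[0,0,0],"rotation":[0,0,0],"jaw":42}
    - {"dp":[0,0,0],"rotation":[0,0,0],"jaw":39}
    - {"dp":[0,0,0],"rotation":[0,0,0],"jaw":36}
    - {"dp":[0,0,0],"rotation":[0,0,0],"jaw":36}

```text
t: 8.75
ee_pos: [562.0, -140.7, 90.5]
eef_rot: [[-0.379, -0.0, 0.925], [-0.925, 0.0, -0.379], [-0.0, -1.0, -0.0]]
contact_force: [-3.9, 1.5, 3.2]
opening: 30.9
```

Request:
send_rows:
  plan:
    - {"dp":[0,0,0],"rotation":[0,0,0],"jaw":20}
    - {"dp":[0,0,0],"rotation":[0,0,0],"jaw":0}
    - {"dp":[0,0,0],"rotation":[0,0,0],"jaw":0}
    - {"dp":[0,0,0],"rotation":[0,0,0],"jaw":0}

```text
t: 9.15
ee_pos: [562.5, -140.9, 90.8]
eef_rot: [[-0.379, 0.001, 0.925], [-0.925, -0.0, -0.379], [-0.0, -1.0, 0.001]]
contact_force: [-1.2, 1.1, 5.6]
opening: 28.7
```

Request:
send_rows:
  plan:
    - {"dp":[-2,0,0],"rotation":[0,0,0],"jaw":0}
    - {"dp":[-4,0,0],"rotation":[0,0,0],"jaw":0}
    - {"dp":[-6,0,0],"rotation":[0,0,0],"jaw":0}
    - {"dp":[-8,0,0],"rotation":[0,0,0],"jaw":0}
    - {"dp":[-8,0,0],"rotation":[0,0,0],"jaw":0}

```text
t: 9.65
ee_pos: [565.2, -134.4, 90.8]
eef_rot: [[-0.38, 0.0, 0.925], [-0.925, -0.002, -0.38], [0.001, -1.0, 0.001]]
contact_force: [-3.1, -3.3, 6.0]
opening: 29.0
```

```bash
python3 -c "
from bk import *
did([-8,0,0],0)"
python3 look.py l7 1.571 8
```

```text
cmd [ 565.1  -133.35   90.3   -22.29]
9.65 pos [ 565.2 -134.4   90.8] z [ 0.925 -0.38   0.001] F [-3.1 -3.3  6. ] op 29.0 q [-2.11e+01  1.47e+01  1.01e+02 -1.00e-01  6.43e+01  1.20e+00]
```

View pics/l7.png

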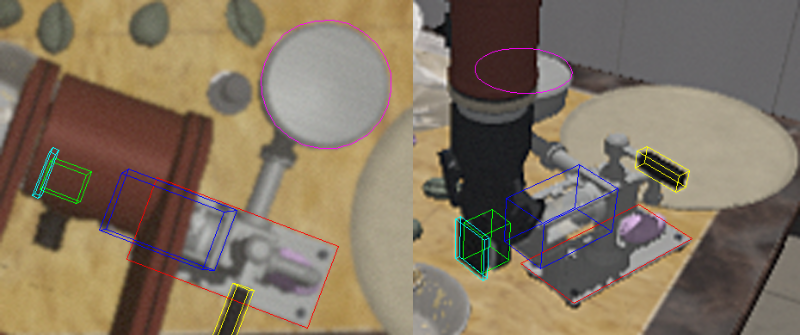

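Request:
send_rows:
  plan:
    - {"dp":[-4,0,0],"rotation":[0,0,0],"jaw":0}
    - {"dp":[-8,0,0],"rotation":[0,0,0],"jaw":0}
    - {"dp":[-12,0,0],"rotation":[0,0,0],"jaw":0}
    - {"dp":[-16,0,0],"rotation":[0,0,0],"jaw":0}
    - {"dp":[-20,0,0],"rotation":[0,0,0],"jaw":0}
    - {"dp":[-24,0,0],"rotation":[0,0,0],"jaw":0}
    - {"dp":[-28,0,0],"rotation":[0,0,0],"jaw":0}
    - {"dp":[-32,0,0],"rotation":[0,0,0],"jaw":0}
    - {"dp":[-34,0,0],"rotation":[0,0,0],"jaw":0}
    - {"dp":[-34,0,0],"rotation":[0,0,0],"jaw":0}

```text
t: 10.75
ee_pos: [578.2, -103.3, 90.8]
eef_rot: [[-0.38, 0.0, 0.925], [-0.925, -0.002, -0.38], [0.002, -1.0, 0.001]]
contact_force: [-2.9, -4.6, 4.9]
opening: 28.9
```

```bash
python3 -c "
from bk import *
did([-34,0,0],0)"
python3 look.py l8 1.571 41
```

```text
cmd [ 577.99 -101.88   90.3   -22.29]
10.75 pos [ 578.2 -103.3   90.8] z [ 0.925 -0.38   0.001] F [-2.9 -4.6  4.9] op 28.9 q [-17.8  15.5 100.   -0.1  64.4   4.6]
```

Request:
send_rows:
  plan:
    - {"dp":[-4,0,0],"rotation":[0,0,0],"jaw":0}
    - {"dp":[-8,0,0],"rotation":[0,0,0],"jaw":0}
    - {"dp":[-12,0,0],"rotation":[0,0,0],"jaw":0}
    - {"dp":[-16,0,0],"rotation":[0,0,0],"jaw":0}
    - {"dp":[-20,0,0],"rotation":[0,0,0],"jaw":0}
    - {"dp":[-23,0,0],"rotation":[0,0,0],"jaw":0}
    - {"dp":[-25,0,0],"rotation":[0,0,0],"jaw":0}
    - {"dp":[-25,0,0],"rotation":[0,0,0],"jaw":0}

```text
t: 11.65
ee_pos: [587.7, -80.6, 90.8]
eef_rot: [[-0.38, 0.0, 0.925], [-0.925, -0.003, -0.38], [0.002, -1.0, 0.001]]
contact_force: [-3.4, -6.8, 5.7]
opening: 29.2
```

View pics/l8.png

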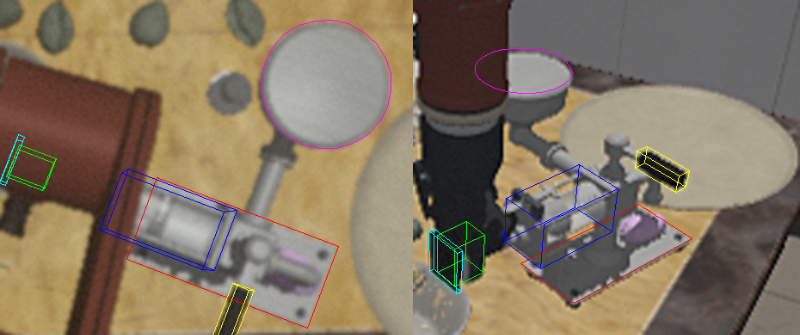

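```bash
python3 -c "
from bk import *
did([-25,0,0],0)"
```

```text
cmd [587.48 -78.75  90.3  -22.29]
```

Request:
send_rows:
  plan:
    - {"dp":[-1.5,0,0],"rotation":[0,0,0],"jaw":0}
    - {"dp":[-3,0,0],"rotation":[0,0,0],"jaw":0}
    - {"dp":[-4.5,0,0],"rotation":[0,0,0],"jaw":0}
    - {"dp":[-5.5,0,0],"rotation":[0,0,0],"jaw":0}
    - {"dp":[-5.5,0,0],"rotation":[0,0,0],"jaw":0}

```text
t: 12.15
ee_pos: [589.5, -76.3, 90.7]
eef_rot: [[-0.38, -0.0, 0.925], [-0.925, -0.004, -0.38], [0.004, -1.0, 0.001]]
contact_force: [-4.0, -9.0, 5.9]
opening: 28.8
```

Request:
send_rows:
  plan:
    - {"dp":[-1,0,0],"rotation":[0,0,0],"jaw":0}
    - {"dp":[-2,0,0],"rotation":[0,0,0],"jaw":0}
    - {"dp":[-3,0,0],"rotation":[0,0,0],"jaw":0}
    - {"dp":[-3,0,0],"rotation":[0,0,0],"jaw":0}
    - {"dp":[-3,0,0],"rotation":[0,0,0],"jaw":0}

```text
t: 12.65
ee_pos: [589.5, -76.2, 90.8]
eef_rot: [[-0.381, -0.003, 0.925], [-0.925, -0.007, -0.381], [0.008, -1.0, 0.0]]
contact_force: [-9.0, -17.9, 8.9]
opening: 29.1
```

```bash
python3 look.py l9 1.571 70
```

```text
12.65 pos [589.5 -76.2  90.8] z [ 0.925 -0.381  0.   ] F [ -9.  -17.9   8.9] op 29.1 q [-14.7  16.5  98.8  -0.5  64.8   7.9]
```

View pics/l9.png

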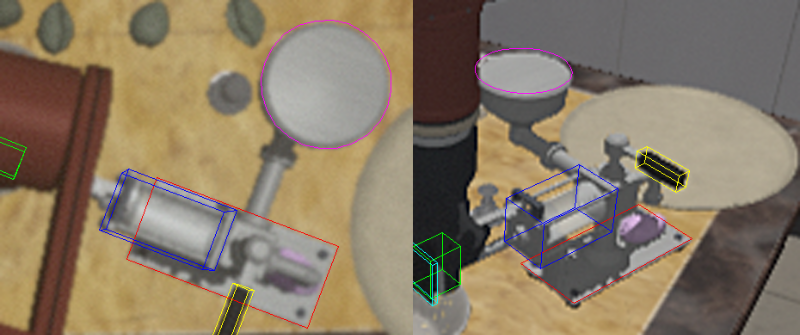

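Request:
send_rows:
  plan:
    - {"dp":[1,0,0],"rotation":[0,0,0],"jaw":0}
    - {"dp":[1,0,0],"rotation":[0,0,0],"jaw":0}
    - {"dp":[1,0,0],"rotation":[0,0,0],"jaw":0}
    - {"dp":[1,0,0],"rotation":[0,0,0],"jaw":0}
    - {"dp":[1,0,0],"rotation":[0,0,0],"jaw":0}
    - {"dp":[1,0,0],"rotation":[0,0,0],"jaw":0}
    - {"dp":[1,0,0],"rotation":[0,0,0],"jaw":0}
    - {"dp":[1,0,0],"rotation":[0,0,0],"jaw":0}
    - {"dp":[1,0,0],"rotation":[0,0,0],"jaw":0}
    - {"dp":[1,0,0],"rotation":[0,0,0],"jaw":0}

```text
t: 13.75
ee_pos: [589.5, -76.2, 90.8]
eef_rot: [[-0.381, -0.002, 0.925], [-0.925, -0.006, -0.381], [0.006, -1.0, 0.001]]
contact_force: [-7.8, -14.9, 6.9]
opening: 28.9
```

```bash
python3 - <<'E'
from station import *
import cv2
cv2.imwrite("pics/fin.png",read_camera("top")["frame"]);cv2.imwrite("pics/fins.png",read_camera("side")["frame"])
E
```

```text
(no output)
```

View pics/fin.png

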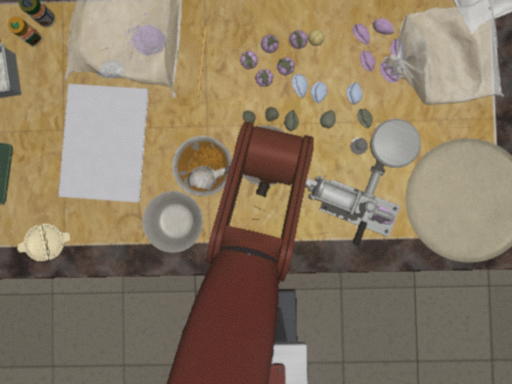

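View pics/fins.png

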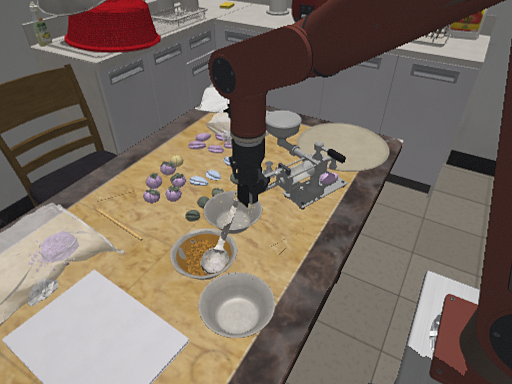

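The last pictures show the handle in line with the feed pipe at (360,232) in the top view. The stamp (359,146), bowl (172,221) and cake (382,213) have not moved, and the plunger is drawn out.

```bash
python3 -c "
from station import *
print(hand_in())"
```

```text
the job is handed in; nothing more can be done
None
```

The job is done and handed in at about 14 s on the robot's clock. The valve is open, and the plunger is held fully out with its button squeezed.

- **Valve:** The handle started at about 10°, not at 0. I swung it clockwise with the jaws straddling the sleeve until it met its stop at about 16 N. The pictures then showed it in line with the pipe, pointing away from the hopper, and it was still so in the last ones.
- **Plunger:** I pinched the grip across the button, then drew it straight out. It passed the single-portion stop without catching and stopped hard after 70.0 mm. There it held still for a further second, with a wrist force of about 18 N.
- **Other things:** In the last pictures the rice cake, steel bowl and stamp were where they had been.

**Disagreements:**
- **Jaw opening:** The gripped opening read about 29 mm, against the 30.5 mm expected with the button in. I take this as give in the pads, because the plunger ran past the first stop with only the spring's force.
- **Filler position:** My fit of the filler's position to the pictures left a few points off by 2 to 3 pixels. The valve stop and the plunger's end of travel still came where the fit put them.

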